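Zero the scale and flip open the blue butter dish

ROBOT

A 6-joint arm with a two-finger parallel gripper is mounted at the origin on the work surface. World frame = base frame: x ahead of the robot, y to its left, z up, the work surface at z = 0. Lengths are in m, angles in degrees, forces in N, time in s.
With the tool pointing down it reaches from about 0.4 to 0.825 m from the base axis. Payload 7 kg.
Tool frame: the origin (TCP) lies midway between the tips of the shut fingers; the grasp point (between the pads) lies behind it (grasp_offset is the z of the grasp point in the tool frame, in m); z points along the fingers, y is the line along which they close (so a half turn about z gives the same grasp; the last joint's range is limited). The gripper opens to 85 mm and grips with 20 to 120 N. Pads are 22 mm wide; open, the fingers measure 114 mm over their backs; the gripper's body (76 mm by 85 mm) begins 54 mm behind the grasp point. The pads swing forward as they close: fully open they stand 13 mm farther back than shut.
Start: joints at [80.621, 20.546, 0.682, 0, -70.136, -16.507], TCP at [0.295, 0.607, 0.207] pointing down, gripper open.
Joint ranges: [-176.03, 176.03], [-82.01, 121.73], [-58.28, 71.71], [-173.87, 95.51], [-174.79, -0.11], [-173.66, 173.66]. Speed limits (degrees/s): [136.94, 136.94, 172.46, 180, 180, 180].

INTERFACE

Orientations are given as [roll, pitch, yaw] about the fixed x, y, z axes, in that order (R = Rz(yaw) Ry(pitch) Rx(roll)).
In Python, from workcell import * gives the robot as it stands.
- The arm moves only by the tool step_arm, never from a script. Its argument "steps" is a list of rows, each a list of 3 entries, a list of its own where there are three numbers: the shift along the world's x, y, z each as a share of 100 mm, from -1 to 1, then the turn about the world's z as a share of pi rad, from -1 to 1, then the closure, from -1 (fully open) to 1 (shut). A call has 1 to 12 rows; each row shifts and turns the commanded pose from where the row before left it; what a row does not reach is not made up. A row lasts 1/12 s, in which the tool goes at most 41.7 mm and 7.16 degrees, less where a joint would pass 70% of its speed; a pose out of reach is approached as far as the arm can. A call with a number of a shift or a turn outside -1 to 1 is refused whole. A call with a gripper value outside its range is refused whole. The fingers move at their own pace and stop on an object; "force" is the grip in N (left out, the last holds). Time passes only in rows, so rows that do not move let the fingers close. It gives the time, the measured TCP pose, the force, the opening and the grip force at its end, in the units of the state.
- get_obs(): the state, without advancing time (a new reading comes with each control period).
- get_image(name): name is "scene" or "top" or "wrist"; returns the picture (400x640x3 uint8, red, green, blue); there is no depth.
- calibration(name): a dict with "fx", "fy", "cx", "cy" (pixels), "world_from_camera" (4x4, takes a point from camera to world coordinates); the wrist camera has in their place "T_tool_cam" (4x4, takes a point from camera to tool coordinates, whose origin is the TCP and whose axes are the flange's). Camera axes: x right, y up, looking along -z (the intrinsics and any distortion apply to the point x, -y, -z); pixel columns grow to the right and rows downward; lengths in m; the calibration is good to about 2 mm. The wrist camera is an equidistant fisheye: a pixel r from the principal point sees the ray r / f radians off the axis. A picture is of the moment at which its call begins: read the wrist's pose just before it. calibration takes no time and is no camera call.
- sign_off(): hands the job in; it is judged then, once.
The state is a dict: "clock": time; "qpos": joint angles; "qd": joint speeds; "effort": joint torques, N m; "tool_pos": TCP position; "ee_rot": TCP orientation; "wrist_force": force on the tool from outside, world axes, zero at the start; "moment": the same for the moment, N m; "width": finger opening in m; "finger_force": force on a finger pad.
Only numpy, scipy, OpenCV 4.12 (cv2) and the standard library are available. Lean on these libraries where they do the work, as an engineer would, in place of code of your own. Each camera call takes 0.05 s, during which the arm holds its last target. There are 200 camera calls.

TASK

Get ready to weigh out butter: press the scale's green button all the way down to zero it with its bowl on, let it go, then flip open the butter dish with the blue hood by pushing its upright tab back with a fingertip until the hood tips past its balance point and stays lying back open on its own. Pick nothing up, keep the white-hooded dish shut, and leave the bowl and everything else standing where it is.

Things in the scene. Friction and masses are not known exactly. Their poses are not given: they have to be found in the camera images.
- blue_dish: fixed butter dish: wooden tray 100 (x) x 130 (y) mm, top 20 mm above the table, holding a block of butter under a blue plastic hood (80 x 110 x 70 mm, open below) that is hinged along its lower back edge. Origin: centre of the tray's underside on the table; its x axis points from its front (tab side, towards the robot) to its back (hinge side), z up
- blue_dish_hinge (a point): point on the hinge axis of the blue hood, at the middle of the hood's lower back edge: 40 mm behind the dish's origin along the dish's x, 22 mm above the table. Fixed in place; its axes turn with the hood
- blue_dish_tab (a point): centre of the front face of the blue hood's tab, a plate 56 mm wide (y), 6 mm thick, standing upright on the hood's top front edge, flush with the hood's front wall and 42 mm higher than the hood's top. With the hood shut this point is 80 mm in front of the hinge axis, 92 mm above it, 114 mm above the table; the tab's top is 134 mm above the table. It moves with the hood about the hinge axis
- blue_dish_hood (a joint): angle of the blue hood (rad): 0 shut, growing as the tab moves up and back; 1.7 at its stop, lying on its back behind the tray. The hood (0.2 kg, give or take a third) swings freely with a little damping: its balance point is at about 0.75; let go below that it falls shut, beyond it falls back to the stop. About 1 N of level push at the tab tips it. Opened, it reaches 115 mm behind the hinge
- white_dish: the same dish with a white hood, to be left shut; same origin, axes and sizes
- white_dish_hood (a joint): angle of the white hood (rad), 0 shut
- scale: fixed white kitchen scale, 200 (x) x 160 (y) mm, body top 34 mm above the table, with a round steel platter 132 mm across, top at 40 mm, centred 28 mm behind the origin. Origin: centre of its underside on the table; x points from its front (button side, towards the robot) to its back, z up
- zero_button_top (a point): centre of the top face of the scale's green push button, 28 mm across, in a grey housing, on the front part of the scale: 70 mm in front of and 35 mm to the -y side of the scale's origin. It is pressed straight down and sinks with the button
- zero_button (a joint): travel of the green button (m): 0 released, 0.006 fully down; spring return, about 5 N when fully down
- bowl: loose glass bowl, 116 mm across the rim, 50 mm high, standing on the scale's platter (its rim 90 mm above the table). Origin: centre of its underside
- jam_jar: amber glass jar with white cap, 64 mm across, 90 mm high, on the left of the table. Origin: centre of its underside
- bottle: green glass bottle, 64 mm across, 190 mm high, on the right of the table. Origin: centre of its underside
- clay_bowl: terracotta bowl, 130 mm across, 50 mm high, on the right of the table. Origin: centre of its underside
- spice_bowl: small glass bowl, 90 mm across, 36 mm high, standing in front of the dishes, nearer the robot. Origin: centre of its underside
- apple: red apple, 74 mm across, 64 mm high, on the left of the table. Origin: its underside
- lemon: yellow lemon standing on end, 58 mm across, 70 mm high, on the left of the table. Origin: its underside

How it is judged:
By the outcome, as a careful person would: the job done as asked, in the order asked, and still so for the second after the job is handed in, with the robot touching nothing.
It also fails if it takes over 50 s, if anything falls off the work surface, if the arm or the gripper's body presses on something with over 40 N, if the wrist force passes 120 N, or if a joint passes its speed limit or range.

## Working session

There is one attempt and no reset: what is moved stays moved. The work goes in short steps, Python scripts to look and compute and a tool call to move; the robot and the scene stay as the last step left them, time stands still between calls to the robot, and variables do not carry over. Pictures are saved under pics/ and viewed, at most 10 in all, crops included, and the job is handed in when it is done.

Besides the shell and the picture viewer there is one more tool, called by a JSON object that holds its "fn" and its "kwargs", one argument or row to a line. step_arm: Moves the arm, as the interface text tells. Its arguments: {"type":"object","properties":{"steps":{"type":"array"},"force":{"type":"number"}},"required":["steps"]}

```bash
mkdir -p pics; ls
python3 - <<'E'
from workcell import *
import cv2
o=get_obs();print(o)
for n in("scene","top"):
    im=get_image(n);cv2.imwrite(f"pics/{n}0.png",im[:,:,::-1]);print(n,calibration(n))
E
```

```text
pics
{'clock': 0.0, 'qpos': array([ 8.06205072e+01,  2.05923553e+01,  6.30780742e-01, -1.99922617e-02,
       -7.01381550e+01, -1.65071744e+01]), 'qd': array([ 0.01259342,  0.1285129 ,  0.02067102,  0.10040774, -0.04340339,
        0.01555157]), 'effort': array([-1.45642629e-03, -5.83325779e+01,  2.93409812e+01,  6.93644777e+00,
       -5.98968443e-03, -1.34380801e-05]), 'tool_pos': array([0.29448965, 0.60674435, 0.20643103]), 'ee_rot': array([ 1.79899041e+02, -1.03203386e-02, -2.58934669e+01]), 'wrist_force': array([ 0.6130675 , -0.22445669, -0.42491995]), 'moment': array([ 0.02243658, -0.01525205,  0.02346845]), 'finger_force': 0.0, 'width': 0.0857650573178275}
scene {'fx': 407.22237891310976, 'fy': 407.22237891310976, 'cx': 313.99359820162687, 'cy': 210.31874235876504, 'world_from_camera': array([[ 0.69807481, -0.50172847,  0.51084254,  1.17851576],
       [ 0.71598279,  0.48139035, -0.50560062, -0.63922343],
       [ 0.00775955,  0.71870152,  0.69527542,  1.00819579],
       [ 0.        ,  0.        ,  0.        ,  1.        ]])}
top {'fx': 482.7221902960879, 'fy': 482.7221902960879, 'cx': 315.73388101726806, 'cy': 211.47159205574272, 'world_from_camera': array([[-2.06390544e-02,  9.85849948e-01, -1.66354771e-01,
         3.04521003e-01],
       [-9.99786836e-01, -2.02585048e-02,  3.98431062e-03,
         6.70411083e-03],
       [ 5.57833499e-04,  1.66401543e-01,  9.86057917e-01,
         1.47060535e+00],
       [ 0.00000000e+00,  0.00000000e+00,  0.00000000e+00,
         1.00000000e+00]])}
```

View pics/scene0.png

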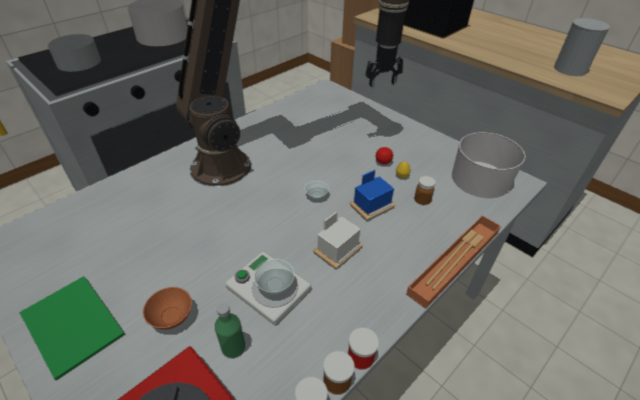

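View pics/top0.png

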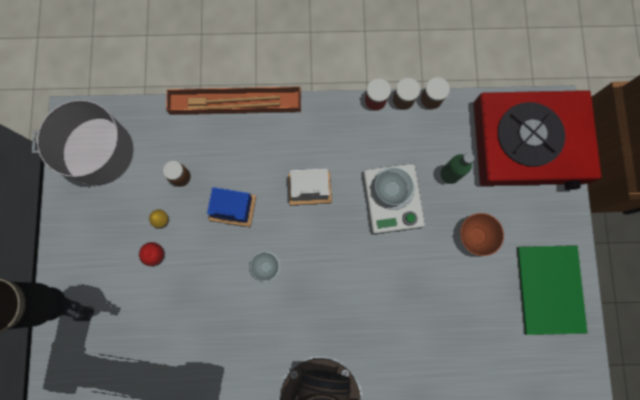

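The top view shows the button at about (410,218), beside the green display at (387,223). The blue dish is at (230,206), the white dish at (310,187) and the spice bowl at (264,266).

```bash
cat > h.py <<'E'
from workcell import *
import numpy as np, cv2
def ray(n,u,v):
    c=calibration(n);T=c["world_from_camera"]
    d=T[:3,:3]@np.array([(u-c["cx"])/c["fx"],-(v-c["cy"])/c["fy"],-1]);return T[:3,3],d/np.linalg.norm(d)
def plane(n,u,v,z):
    o,d=ray(n,u,v);return o+d*(z-o[2])/d[2]
def two(a,b):
    (o1,d1),(o2,d2)=ray("top",*a),ray("scene",*b)
    s=np.linalg.lstsq(np.c_[d1,-d2],o2-o1,rcond=None)[0];p,q=o1+s[0]*d1,o2+s[1]*d2
    return (p+q)/2,np.linalg.norm(p-q)
def blobs(im,lo,hi,box,amin=15):
    x0,y0,x1,y1=box;m=cv2.inRange(cv2.cvtColor(im,cv2.COLOR_RGB2HSV),lo,hi)
    k=np.zeros_like(m);k[y0:y1,x0:x1]=m[y0:y1,x0:x1]
    n,l,s,c=cv2.connectedComponentsWithStats(k)
    return [(c[i],s[i],np.argwhere(l==i)[:,::-1]) for i in range(1,n) if s[i,4]>=amin]
E
python3 - <<'E'
from h import *
np.set_printoptions(precision=4,suppress=True)
t=get_image("top");s=get_image("scene")
G=((40,80,30),(85,255,255))
for n,im,b in(("top",t,(365,165,425,235)),("scene",s,(225,245,315,320))):
    for c,st,p in blobs(im,*G,b,8): print(n,"green",c,st,plane(n,*c,.04))
B=((105,120,30),(130,255,255))
for n,im,b in(("top",t,(195,170,270,240)),("scene",s,(340,160,410,225))):
    for c,st,p in blobs(im,*B,b): print(n,"blue",c,st)
W=((8,60,60),(25,200,255))
for n,b in(("blue",(195,170,270,240)),("white",(280,160,340,215))):
    for c,st,p in blobs(t,*W,b): print(n,"wood",c,st,cv2.boxPoints(cv2.minAreaRect(p.astype(np.float32))))
a=cv2.resize(t[160:240,190:430],None,fx=3.2,fy=3.2,interpolation=cv2.INTER_CUBIC)
c=cv2.resize(s[165:225,340:410],None,fx=5,fy=5,interpolation=cv2.INTER_CUBIC)
o=np.zeros((a.shape[0]+c.shape[0],a.shape[1],3),np.uint8);o[:a.shape[0]]=a;o[a.shape[0]:,:c.shape[1]]=c
d=cv2.resize(s[165+75:330,225:315],None,fx=3.3,fy=3.3);o[a.shape[0]:a.shape[0]+d.shape[0],360:360+d.shape[1]]=d
cv2.imwrite("pics/c1.png",o[:,:,::-1])
E
```

```text
top green [410.1129 217.4032] [406 214   9   8  62] [ 0.522  -0.2817  0.04  ]
top green [386.3636 222.7091] [378 219  18   8 110] [ 0.5074 -0.2098  0.04  ]
scene green [257.8696 262.0761] [250 256  17  13  92] [ 0.5107 -0.2143  0.04  ]
scene green [241.4091 273.9242] [237 270  10   9  66] [ 0.512  -0.2768  0.04  ]
scene green [230.8621 317.069 ] [225 314  13   6  58] [ 0.6078 -0.3841  0.04  ]
top blue [228.6667 203.8676] [ 207  188   43   33 1110]
scene blue [372.5556 192.6676] [ 354  170   40   44 1080]
blue wood [239.0075 215.9925] [209 195  47  32 266] [[208.5135 219.9189]
 [213.7838 188.2973]
 [255.6216 195.2703]
 [250.3513 226.8919]]
white wood [313.253  198.0281] [289 172  43  33 249] [[287.284  174.5448]
 [329.4319 171.9105]
 [331.3269 202.2296]
 [289.179  204.8638]]
```

View pics/c1.png

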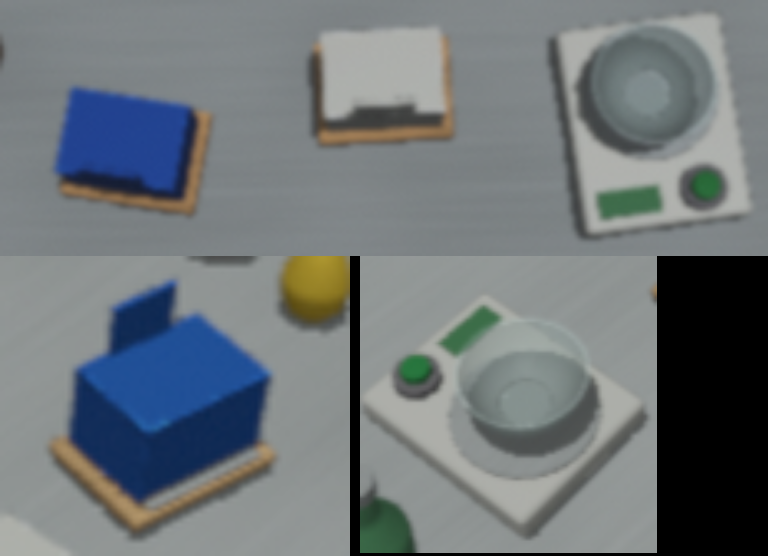

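Run:
```python
from h import *
np.set_printoptions(precision=4,suppress=True)
print("button",two((410.1,217.4),(241.4,273.9)),plane("top",410.1,217.4,.04),plane("top",410.1,217.4,.046))
for n,q in(("blue",[(208.5,219.9),(213.8,188.3),(255.6,195.3),(250.4,226.9)]),("white",[(289.2,204.9),(287.3,174.5),(329.4,171.9),(331.3,202.2)])):
    P=np.array([plane("top",*x,.02) for x in q]);print(n,P[:,:2].tolist(),"c",P.mean(0))
    print(" sizes",np.linalg.norm(np.diff(P,axis=0),axis=1),"yaw",np.degrees([np.arctan2(*(P[b]-P[a])[1::-1]) for a,b in((0,1),(3,2))]),"left dir",np.degrees(np.arctan2(*(P[0]-P[3])[1::-1])-np.pi/2))
c=[(190+x/3.2,160+y/3.2) for x,y in((585,238),(556,36),(720,14),(749,213))]
P=np.array([plane("top",*x,.034) for x in c]);print("scale",P[:,:2].tolist(),P.mean(0),"yaw",np.degrees(np.arctan2(*(P[2]-P[3])[1::-1])))
for b in((362.4,175.4),(375.2,170)): print("tabtop",plane("scene",*b,.134))
import workcell;print([k for k in dir(workcell) if k[0]!='_'],getattr(workcell,'grasp_offset',None))
```

```text
button (array([ 0.5199, -0.2802,  0.0509]), np.float64(0.001669112358317872)) [ 0.522  -0.2817  0.04  ] [ 0.5211 -0.2805  0.046 ]
blue [[0.529977865070832, 0.3271087659124226], [0.6278573310052418, 0.3124336804576853], [0.6032846588091669, 0.18405587651141847], [0.5059025413936289, 0.19980421982916602]] c [0.5668 0.2559 0.02  ]
 sizes [0.099  0.1307 0.0986] yaw [-8.5269 -9.1862] left dir -10.709073201350288
white [[0.5712653911274873, 0.0814522651458947], [0.6667848410446813, 0.08622019055652132], [0.6723728467027313, -0.04394097473350963], [0.5770129716806197, -0.0473341006291087]] c [0.6219 0.0191 0.02  ]
 sizes [0.0956 0.1303 0.0954] yaw [2.8576 2.0379] left dir 2.5553460840531934
scale [[0.47383905399869797, -0.16854279486827467], [0.6687128700050293, -0.14864096207895164], [0.6871798459117389, -0.30671107187460056], [0.4942595764652393, -0.3233586691892794]] [ 0.581  -0.2368  0.034 ] yaw 4.931985806276673
tabtop [0.5279 0.234  0.134 ]
tabtop [0.5392 0.2882 0.134 ]
['PlanningError', 'calibration', 'get_image', 'get_obs', 'grasp_offset', 'sign_off'] -0.0187
```

{"fn": "step_arm", "kwargs": {
  "steps": [
    [[0.1,-0.35,0],0.03,1],
    [[0.1,-0.35,0],0.03,1],
    [[0.1,-0.35,0],0.03,1],
    [[0.1,-0.35,0],0,1],
    [[0.1,-0.35,0],0,1],
    [[0.1,-0.35,0],0,1],
    [[0.1,-0.35,0],0,1],
    [[0.1,-0.35,0],0,1],
    [[0.1,-0.35,0],0,1],
    [[0.1,-0.35,0],0,1],
    [[0.1,-0.35,0],0,1],
    [[0.1,-0.35,0],0,1]
  ]
}}

```text
clock: 1.2
tool_pos: [0.4147, 0.1855, 0.2076]
ee_rot: [-180.0, -0.0, -9.7]
wrist_force: [0.6, 0.6, 0.1]
width: 0.0003
finger_force: 0.0
```

{"fn": "step_arm", "kwargs": {
  "steps": [
    [[0.08,-0.35,0],0,1],
    [[0.08,-0.35,0],0,1],
    [[0.08,-0.35,0],0,1],
    [[0.08,-0.35,0],0,1],
    [[0.08,-0.35,0],0,1],
    [[0.08,-0.35,0],0,1],
    [[0.08,-0.35,0],0,1],
    [[0.08,-0.35,0],0,1],
    [[0.08,-0.35,0],0,1],
    [[0.08,-0.35,0],0,1],
    [[0.05,-0.35,0],0,1],
    [[0.05,-0.35,0],0,1]
  ]
}}

```text
clock: 2.2
tool_pos: [0.5046, -0.2347, 0.2073]
ee_rot: [-180.0, -0.0, -9.7]
wrist_force: [1.4, 1.2, 0.2]
width: -0.0003
finger_force: 0.0
```

{"fn": "step_arm", "kwargs": {
  "steps": [
    [[0.05,-0.25,0],0,1],
    [[0.05,-0.2,-0.1],0,1],
    [[0,0,-0.3],0,1],
    [[0,0,-0.3],0,1],
    [[0,0,-0.3],0,1],
    [[0,0,0],0,1],
    [[0,0,0],0,1]
  ]
}}

```text
clock: 2.78
tool_pos: [0.5136, -0.2777, 0.1065]
ee_rot: [180.0, 0.2, -9.7]
wrist_force: [0.5, -0.1, 1.3]
width: -0.0
finger_force: 0.0
```

```bash
cat >> h.py <<'E'
from scipy.spatial.transform import Rotation as Ro
def wray(u,v,o):
    c=calibration("wrist");x,y=u-c["cx"],v-c["cy"];r=np.hypot(x,y);a=r/c["fx"]
    d=np.array([np.sin(a)*x/r,-np.sin(a)*y/r,-np.cos(a)])
    R=Ro.from_euler("xyz",o["ee_rot"],degrees=True).as_matrix();T=c["T_tool_cam"]
    return o["tool_pos"]+R@T[:3,3],R@T[:3,:3]@d
E
python3 - <<'E'
from h import *
o=get_obs();w=get_image("wrist");cv2.imwrite("pics/w1.png",w[:,:,::-1])
for c,st,p in blobs(w,(40,80,30),(85,255,255),(0,0,640,400),60):
    a,d=wray(*c,o);print(c,st,a+d*(.046-a[2])/d[2])
E
```

```text
[479.08576052  16.30721221] [ 417    0  142   43 4326] [ 0.64915089 -0.42982632  0.046     ]
[320.06873185 201.44336883] [ 302  184   37   36 1033] [ 0.51897566 -0.28163787  0.046     ]
[599.82414891 274.36933627] [ 547  197   93  160 8166] [ 0.35947917 -0.62160129  0.046     ]
[243.26837235 220.15568862] [ 207  199   72   43 1837] [ 0.51354375 -0.21789074  0.046     ]
```

View pics/w1.png

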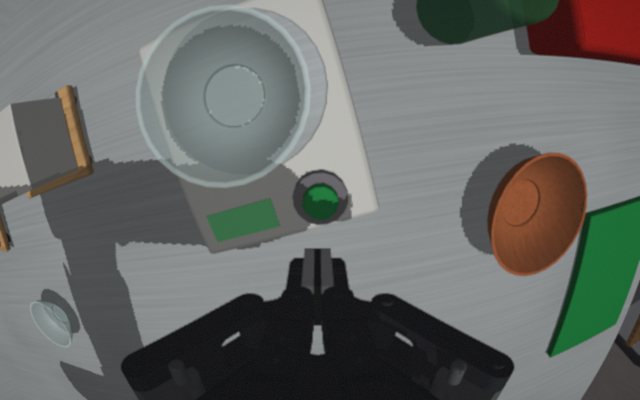

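The wrist view shows the button clear at (320,201), which puts it at (0.519, -0.281). That agrees with the other views.

{"fn": "step_arm", "kwargs": {
  "steps": [
    [[0.055,-0.035,0],0,1],
    [[0,0,-0.2],0,1],
    [[0,0,-0.2],0,1],
    [[0,0,-0.08],0,1],
    [[0,0,-0.04],0,1],
    [[0,0,0],0,1],
    [[0,0,0],0,1]
  ]
}}

```text
clock: 3.42
tool_pos: [0.5212, -0.2816, 0.0567]
ee_rot: [180.0, -0.1, -9.7]
wrist_force: [0.1, 0.2, -0.5]
width: 0.0001
finger_force: 0.0
```

{"fn": "step_arm", "kwargs": {
  "steps": [
    [[0,0,-0.02],0,1],
    [[0,0,-0.02],0,1],
    [[0,0,0],0,1],
    [[0,0,0],0,1]
  ]
}}

```text
clock: 3.75
tool_pos: [0.5203, -0.2813, 0.0517]
ee_rot: [180.0, -0.0, -9.7]
wrist_force: [-1.0, 0.1, -0.7]
width: 0.0001
finger_force: 0.0
```

{"fn": "step_arm", "kwargs": {
  "steps": [
    [[0,0,-0.02],0,1],
    [[0,0,-0.01],0,1],
    [[0,0,0],0,1],
    [[0,0,0],0,1]
  ]
}}

```text
clock: 4.08
tool_pos: [0.5201, -0.2812, 0.0483]
ee_rot: [180.0, 0.0, -9.7]
wrist_force: [0.1, 0.7, 0.3]
width: 0.0003
finger_force: 0.0
```

{"fn": "step_arm", "kwargs": {
  "steps": [
    [[0,0,-0.02],0,1],
    [[0,0,-0.01],0,1],
    [[0,0,0],0,1],
    [[0,0,0],0,1]
  ]
}}

```text
clock: 4.42
tool_pos: [0.5201, -0.2812, 0.0453]
ee_rot: [-180.0, 0.0, -9.7]
wrist_force: [-0.6, -0.2, 0.3]
width: -0.0
finger_force: 0.0
```

{"fn": "step_arm", "kwargs": {
  "steps": [
    [[0,0,-0.02],0,1],
    [[0,0,0],0,1],
    [[0,0,0],0,1]
  ]
}}

```text
clock: 4.67
tool_pos: [0.5201, -0.2812, 0.0433]
ee_rot: [-180.0, 0.0, -9.7]
wrist_force: [0.2, 0.2, -0.0]
width: 0.0003
finger_force: 0.0
```

{"fn": "step_arm", "kwargs": {
  "steps": [
    [[0,0,-0.02],0,1],
    [[0,0,0],0,1],
    [[0,0,0],0,1]
  ]
}}

```text
clock: 4.92
tool_pos: [0.5201, -0.2812, 0.0412]
ee_rot: [180.0, 0.0, -9.7]
wrist_force: [-0.4, -0.4, 0.6]
width: -0.0
finger_force: 0.0
```

{"fn": "step_arm", "kwargs": {
  "steps": [
    [[0,0,-0.02],0,1],
    [[0,0,0],0,1],
    [[0,0,0],0,1]
  ]
}}

```text
clock: 5.17
tool_pos: [0.5201, -0.2812, 0.0393]
ee_rot: [180.0, 0.0, -9.7]
wrist_force: [0.3, 0.7, 0.4]
width: 0.0002
finger_force: 0.0
```

{"fn": "step_arm", "kwargs": {
  "steps": [
    [[0,0,-0.02],0,1],
    [[0,0,0],0,1],
    [[0,0,0],0,1]
  ]
}}

```text
clock: 5.42
tool_pos: [0.5201, -0.2812, 0.0373]
ee_rot: [-180.0, 0.0, -9.7]
wrist_force: [-0.1, -0.8, 0.3]
width: 0.0001
finger_force: 0.0
```

{"fn": "step_arm", "kwargs": {
  "steps": [
    [[0,0,-0.02],0,1],
    [[0,0,0],0,1],
    [[0,0,0],0,1]
  ]
}}

```text
clock: 5.67
tool_pos: [0.5201, -0.2812, 0.0353]
ee_rot: [-180.0, 0.0, -9.7]
wrist_force: [0.0, -0.4, -0.4]
width: -0.0001
finger_force: 0.0
```

Run:
```python
from h import *
w=get_image("wrist");s=get_image("scene")
a=w[150:400,150:500];b=cv2.resize(s[220:320,200:320],None,fx=3.3,fy=3.3)
o=np.zeros((330,350+b.shape[1],3),np.uint8);o[:250,:350]=a;o[:b.shape[0],350:]=b
cv2.imwrite("pics/w2.png",o[:,:,::-1])
```

```text
(no output)
```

View pics/w2.png

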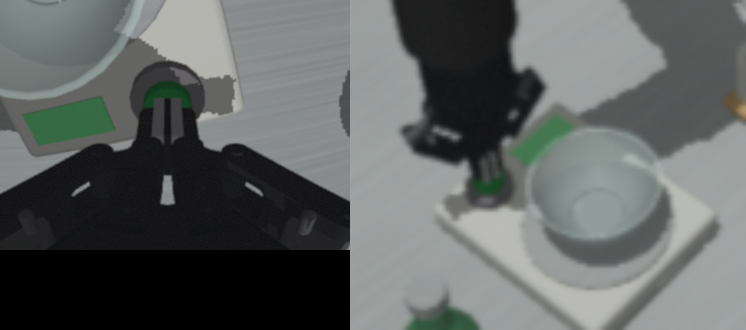

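The fingertip is over the green button, inside its housing ring, at about (165,100) in the left crop. I see no contact yet, so I'll keep descending slowly.

{"fn": "step_arm", "kwargs": {
  "steps": [
    [[0,0,-0.01],0,1],
    [[0,0,0],0,1],
    [[0,0,0],0,1]
  ]
}}

```text
clock: 6.02
tool_pos: [0.5201, -0.2812, 0.0344]
ee_rot: [-180.0, 0.0, -9.7]
wrist_force: [0.3, -0.6, -0.4]
width: -0.0001
finger_force: 0.0
```

{"fn": "step_arm", "kwargs": {
  "steps": [
    [[0,0,-0.01],0,1],
    [[0,0,0],0,1],
    [[0,0,0],0,1]
  ]
}}

```text
clock: 6.27
tool_pos: [0.5202, -0.2812, 0.0333]
ee_rot: [-180.0, 0.0, -9.7]
wrist_force: [-0.1, -0.4, 0.6]
width: -0.0003
finger_force: 0.0
```

{"fn": "step_arm", "kwargs": {
  "steps": [
    [[0,0,-0.01],0,1],
    [[0,0,0],0,1],
    [[0,0,0],0,1]
  ]
}}

```text
clock: 6.52
tool_pos: [0.5202, -0.2812, 0.0324]
ee_rot: [-180.0, 0.0, -9.7]
wrist_force: [-0.3, 0.4, -0.4]
width: -0.0002
finger_force: 0.0
```

Run:
```python
from h import *
c=calibration("wrist");T=c["T_tool_cam"];print(T,c["fx"])
I=np.linalg.inv(T)
for z in(0,-.01,-.02,-.03):
    p=(I@[0,0,z,1])[:3];a=np.arctan2(np.hypot(p[0],p[1]),-p[2]);k=c["fx"]*a/np.hypot(p[0],p[1]);print(z,c["cx"]+k*p[0],c["cy"]-k*p[1])
o=get_obs();print(o["wrist_force"],o["effort"],o["tool_pos"],o["qpos"])
w=get_image("wrist")[190:330,230:410];t=get_image("top")[190:240,370:440]
a=cv2.resize(w,None,fx=3,fy=3);b=cv2.resize(t,None,fx=3.5,fy=3.5)
q=np.zeros((420,800,3),np.uint8);q[:,:540]=a;q[:b.shape[0],550:550+b.shape[1]]=b;cv2.imwrite("pics/w3.png",q[:,:,::-1])
```

```text
[[ 3.97425904e-04  9.45159812e-01  3.26607980e-01  8.53178122e-02]
 [ 9.99999898e-01 -4.46386316e-04  7.49539035e-05  6.64729345e-04]
 [ 2.16636750e-04  3.26607916e-01 -9.45159892e-01 -1.65842683e-01]
 [ 0.00000000e+00  0.00000000e+00  0.00000000e+00  1.00000000e+00]] 309.70691628693146
0 315.98640348836653 244.35166121530912
-0.01 315.92616073659997 252.32684583482774
-0.02 315.8600611033981 261.129967852172
-0.03 315.78733761540514 270.88031067615833
[-0.26695338  0.4066288  -0.39147088] [ 3.21848252e-03 -5.36132598e+01  2.22290128e+01  5.25654539e+00
  1.87234901e-02  2.60165564e-05] [ 0.52017991 -0.28124912  0.0323515 ] [-9.47378500e+00  2.23993366e+01 -2.21896846e+01 -1.32346048e-03
 -4.54141923e+01  8.97866756e+01]
```

View pics/w3.png

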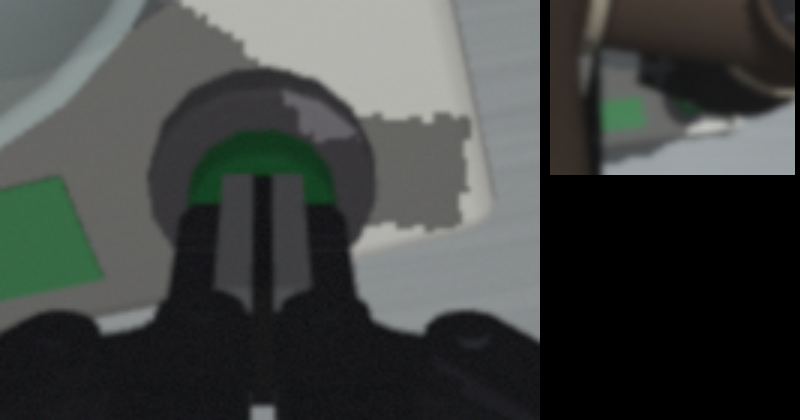

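The tips show at about row 248, while the TCP projects to row 244. The real tips therefore sit several mm above the nominal TCP. I'll continue in small steps and watch the force.

{"fn": "step_arm", "kwargs": {
  "steps": [
    [[0,0,-0.01],0,1],
    [[0,0,0],0,1],
    [[0,0,0],0,1]
  ]
}}

```text
clock: 6.87
tool_pos: [0.5203, -0.2813, 0.0315]
ee_rot: [180.0, -0.0, -9.7]
wrist_force: [-0.4, 0.3, 1.8]
width: -0.0003
finger_force: 0.9
```

{"fn": "step_arm", "kwargs": {
  "steps": [
    [[0,0,-0.01],0,1],
    [[0,0,0],0,1],
    [[0,0,0],0,1]
  ]
}}

```text
clock: 7.12
tool_pos: [0.5203, -0.2813, 0.0305]
ee_rot: [180.0, -0.0, -9.7]
wrist_force: [-1.3, -0.2, 3.1]
width: -0.0002
finger_force: 1.2
```

{"fn": "step_arm", "kwargs": {
  "steps": [
    [[0,0,-0.01],0,1],
    [[0,0,0],0,1],
    [[0,0,0],0,1]
  ]
}}

```text
clock: 7.37
tool_pos: [0.5203, -0.2813, 0.0295]
ee_rot: [180.0, -0.0, -9.7]
wrist_force: [-1.0, 0.1, 3.0]
width: -0.0
finger_force: 1.5
```

{"fn": "step_arm", "kwargs": {
  "steps": [
    [[0,0,-0.01],0,1],
    [[0,0,0],0,1],
    [[0,0,0],0,1]
  ]
}}

```text
clock: 7.62
tool_pos: [0.5202, -0.2813, 0.0284]
ee_rot: [180.0, -0.0, -9.7]
wrist_force: [-0.1, -0.6, 3.6]
width: -0.0003
finger_force: 1.8
```

{"fn": "step_arm", "kwargs": {
  "steps": [
    [[0,0,-0.01],0,1],
    [[0,0,0],0,1],
    [[0,0,0],0,1]
  ]
}}

```text
clock: 7.87
tool_pos: [0.5203, -0.2813, 0.0274]
ee_rot: [180.0, -0.0, -9.7]
wrist_force: [-0.6, 0.1, 4.9]
width: -0.0002
finger_force: 2.0
```

{"fn": "step_arm", "kwargs": {
  "steps": [
    [[0,0,-0.01],0,1],
    [[0,0,0],0,1],
    [[0,0,0],0,1]
  ]
}}

```text
clock: 8.12
tool_pos: [0.5203, -0.2813, 0.0265]
ee_rot: [180.0, -0.0, -9.7]
wrist_force: [-1.1, 0.2, 4.8]
width: 0.0
finger_force: 2.3
```

{"fn": "step_arm", "kwargs": {
  "steps": [
    [[0,0,-0.01],0,1],
    [[0,0,0],0,1],
    [[0,0,0],0,1]
  ]
}}

```text
clock: 8.37
tool_pos: [0.5203, -0.2813, 0.0261]
ee_rot: [180.0, -0.0, -9.7]
wrist_force: [-1.6, 2.7, 10.2]
width: 0.0002
finger_force: 5.2
```

{"fn": "step_arm", "kwargs": {
  "steps": [
    [[0,0,-0.005],0,1],
    [[0,0,0],0,1],
    [[0,0,0],0,1],
    [[0,0,0.05],0,1],
    [[0,0,0.1],0,1],
    [[0,0,0.3],0,1],
    [[0,0,0.35],0,1],
    [[0,0,0.35],0,1],
    [[0,0,0.35],0,1],
    [[0,0,0.3],0,1],
    [[0,0,0],0,1]
  ]
}}

```text
clock: 9.28
tool_pos: [0.5231, -0.2825, 0.2123]
ee_rot: [179.9, -0.6, -9.6]
wrist_force: [0.8, -0.5, 0.8]
width: -0.0002
finger_force: 0.0
```

Run:
```python
from h import *
o=get_obs();w=get_image("wrist");print(o["tool_pos"],o["wrist_force"])
for c,st,p in blobs(w,(40,80,30),(85,255,255),(250,150,400,330),60): print(c,st,wray(*c,o))
cv2.imwrite("pics/w4.png",w[:,:,::-1])
```

```text
[ 0.52309844 -0.28253952  0.21227322] [ 0.82761566 -0.48797271  0.79751579]
[315.78451883 180.0251046 ] [304 168  24  25 478] (array([ 0.60549679, -0.29689133,  0.37896004]), array([-0.2505183 ,  0.04507794, -0.96706182]))
[266.57318741 194.09302326] [250 180  37  30 731] (array([ 0.60549679, -0.29689133,  0.37896004]), array([-0.26305126,  0.20766742, -0.9421668 ]))
```

{"fn": "step_arm", "kwargs": {
  "steps": [
    [[-0.04,0.35,0],0,1],
    [[-0.04,0.35,0],0,1],
    [[-0.04,0.35,0],0,1],
    [[-0.04,0.35,0],0,1],
    [[-0.04,0.35,0],0,1],
    [[-0.04,0.35,0],0,1],
    [[-0.04,0.35,0],0,1],
    [[-0.04,0.35,0],0,1],
    [[-0.04,0.35,0],0,1],
    [[-0.04,0.35,0],0,1],
    [[-0.04,0.35,0],0,1],
    [[-0.04,0.35,0],0,1]
  ]
}}

```text
clock: 10.33
tool_pos: [0.4709, 0.1401, 0.2041]
ee_rot: [180.0, 0.1, -9.7]
wrist_force: [0.2, 0.4, -0.3]
width: -0.0
finger_force: 0.0
```

{"fn": "step_arm", "kwargs": {
  "steps": [
    [[-0.04,0.35,0],0,1],
    [[-0.04,0.35,0],0,1],
    [[-0.04,0.3,0],0,1],
    [[-0.03,0.33,0],0,1],
    [[0,0,0],0,1],
    [[0,0,0],0,1]
  ]
}}

```text
clock: 10.83
tool_pos: [0.4562, 0.2728, 0.2035]
ee_rot: [179.9, 0.1, -9.6]
wrist_force: [-0.0, -0.9, 0.3]
width: 0.0
finger_force: 0.0
```

Run:
```python
from h import *
o=get_obs();w=get_image("wrist");print(o["tool_pos"],o["wrist_force"],o["ee_rot"])
cv2.imwrite("pics/w5.png",w[:,:,::-1])
```

```text
[0.45620547 0.27279459 0.20346495] [-0.02288826 -0.9450528   0.31687109] [ 1.79882841e+02  9.64820923e-02 -9.55568020e+00]
```

View pics/w5.png

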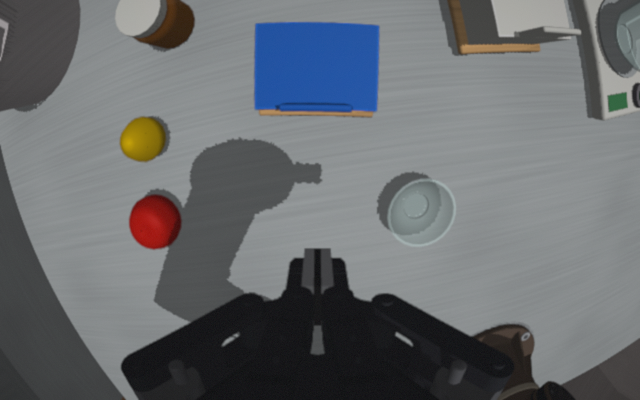

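The tab's top edge is seen at columns 277–353, row 107, in line with the fingertip (column 316) and square to it. The spice bowl at (422,212) is off to the side and low.

Run:
```python
from h import *
o=get_obs()
for u,v in((277,107),(353,107),(315,111)):
    a,d=wray(u,v,o);print(a+d*(.134-a[2])/d[2])
```

```text
[0.53826879 0.28771368 0.134     ]
[0.52865657 0.23134231 0.134     ]
[0.53011205 0.26008086 0.134     ]
```

{"fn": "step_arm", "kwargs": {
  "steps": [
    [[0.05,0,-0.25],0,1],
    [[0.05,0,-0.25],0,1],
    [[0.1,-0.02,-0.25],0,1],
    [[0.1,-0.02,-0.24],0,1],
    [[0.1,-0.03,0],0,1],
    [[0,0,0],0,1]
  ]
}}

```text
clock: 11.38
tool_pos: [0.498, 0.2627, 0.1049]
ee_rot: [179.8, 0.1, -9.8]
wrist_force: [0.8, 0.2, 0.6]
width: -0.0002
finger_force: 0.0
```

{"fn": "step_arm", "kwargs": {
  "steps": [
    [[0.08,-0.014,0],0,1],
    [[0.06,-0.01,0],0,1],
    [[0.05,-0.009,0],0,1],
    [[0.05,-0.009,0],0,1],
    [[0,0,0],0,1]
  ]
}}

```text
clock: 11.8
tool_pos: [0.5221, 0.2606, 0.1066]
ee_rot: [-180.0, -0.0, -9.7]
wrist_force: [-0.8, 0.5, -0.2]
width: 0.0002
finger_force: 0.3
```

{"fn": "step_arm", "kwargs": {
  "steps": [
    [[0.06,-0.01,0.045],0,1],
    [[0.06,-0.01,0.045],0,1],
    [[0.06,-0.01,0.04],0,1],
    [[0.06,-0.01,0.03],0,1],
    [[0.06,-0.01,0.025],0,1],
    [[0.06,-0.01,0.02],0,1],
    [[0,0,0],0,1]
  ]
}}

```text
clock: 12.38
tool_pos: [0.5586, 0.2545, 0.1269]
ee_rot: [-180.0, -0.1, -9.7]
wrist_force: [0.1, 1.6, 0.8]
width: 0.0005
finger_force: 0.3
```

Run:
```python
from h import *
w=get_image("wrist");s=get_image("scene")
b=cv2.resize(s[120:230,310:430],None,fx=3,fy=3)
o=np.zeros((400,440+360,3),np.uint8);o[:,:440]=w[:,100:540];o[:330,440:]=b
cv2.imwrite("pics/w6.png",o[:,:,::-1])
```

```text
(no output)
```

View pics/w6.png

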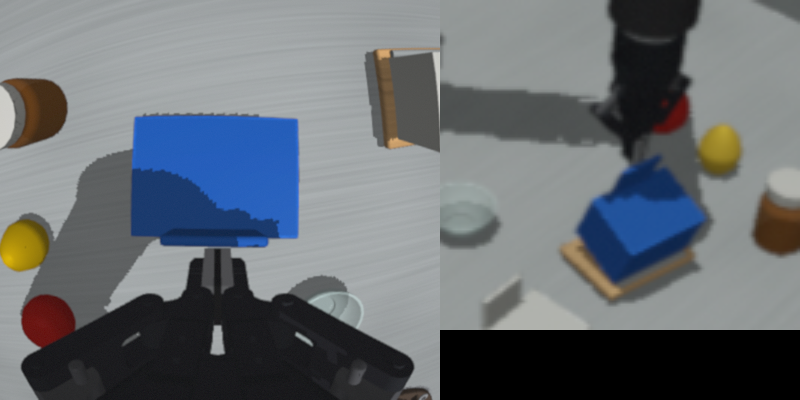

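The hood has tipped about 20° and the fingertip is centred on the tab at (215,245) in the left crop. I'll carry on along the arc.

{"fn": "step_arm", "kwargs": {
  "steps": [
    [[0.06,-0.01,0.02],0,1],
    [[0.06,-0.01,0.015],0,1],
    [[0.06,-0.01,0.015],0,1],
    [[0.06,-0.01,0.01],0,1],
    [[0.06,-0.01,0.005],0,1],
    [[0.06,-0.01,0],0,1],
    [[0.06,-0.01,0],0,1],
    [[0,0,0],0,1]
  ]
}}

```text
clock: 13.15
tool_pos: [0.6003, 0.2473, 0.1326]
ee_rot: [180.0, -0.0, -9.7]
wrist_force: [0.5, -0.8, -0.3]
width: -0.0003
finger_force: 0.0
```

{"fn": "step_arm", "kwargs": {
  "steps": [
    [[0.06,-0.01,0],0,1],
    [[0.06,-0.01,0],0,1],
    [[0.06,-0.01,0],0,1],
    [[0.05,-0.01,0],0,1],
    [[0,0,0],0,1],
    [[0,0,0],0,1],
    [[0,0,0],0,1],
    [[0,0,0],0,1],
    [[0,0,0],0,1],
    [[0,0,0],0,1]
  ]
}}

```text
clock: 13.98
tool_pos: [0.622, 0.2436, 0.133]
ee_rot: [-180.0, -0.0, -9.7]
wrist_force: [-0.3, -0.4, 0.9]
width: 0.0
finger_force: 0.0
```

Run:
```python
from h import *
w=get_image("wrist");s=get_image("scene")
b=cv2.resize(s[120:230,310:430],None,fx=3,fy=3)
o=np.zeros((400,440+360,3),np.uint8);o[:,:440]=w[:,100:540];o[:330,440:]=b
cv2.imwrite("pics/w7.png",o[:,:,::-1])
```

```text
(no output)
```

View pics/w7.png

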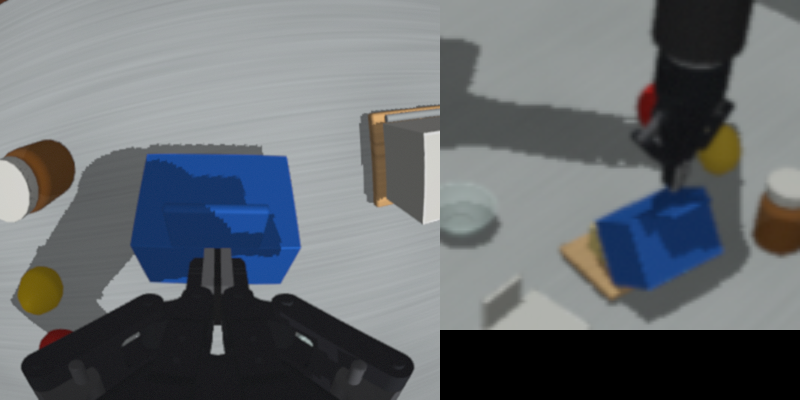

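The hood is tipped about 50° with the finger still at the tab, so I'll push on past the balance point.

{"fn": "step_arm", "kwargs": {
  "steps": [
    [[0.06,-0.01,0],0,1],
    [[0.06,-0.01,0],0,1],
    [[0.06,-0.01,0],0,1],
    [[0.06,-0.01,0],0,1],
    [[0.06,-0.01,0],0,1],
    [[0,0,0],0,1],
    [[0,0,0],0,1],
    [[0,0,0],0,1],
    [[0,0,0],0,1],
    [[0,0,0],0,1],
    [[0,0,0],0,1],
    [[0,0,0],0,1]
  ]
}}

```text
clock: 15.08
tool_pos: [0.6521, 0.2386, 0.1331]
ee_rot: [-180.0, -0.0, -9.7]
wrist_force: [-0.4, 0.4, 0.8]
width: -0.0
finger_force: 0.0
```

Run:
```python
from h import *
w=get_image("wrist");s=get_image("scene")
b=cv2.resize(s[120:230,310:430],None,fx=3,fy=3)
o=np.zeros((400,440+360,3),np.uint8);o[:,:440]=w[:,100:540];o[:330,440:]=b
cv2.imwrite("pics/w8.png",o[:,:,::-1])
```

```text
(no output)
```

View pics/w8.png

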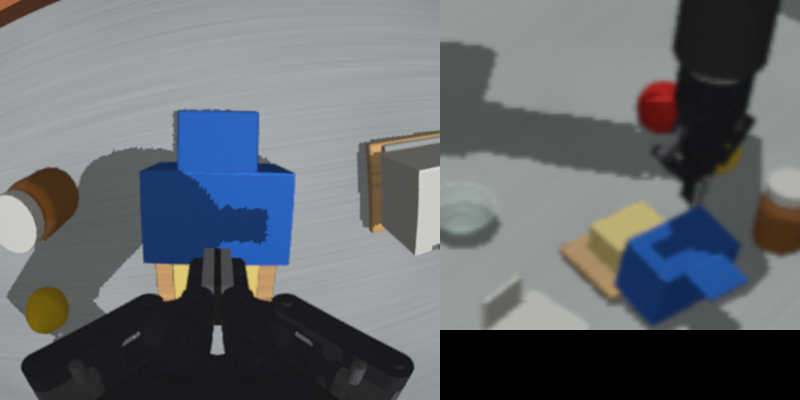

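The hood is lying back open with the butter exposed, and the fingertip is above it without touching. I'll retreat upward, then toward the robot, and do a final check.

{"fn": "step_arm", "kwargs": {
  "steps": [
    [[0,0,0.3],0,1],
    [[0,0,0.3],0,1],
    [[-0.1,0,0.3],0,1],
    [[-0.3,0,0],0,1],
    [[-0.3,0,0],0,1],
    [[-0.3,0,0],0,1],
    [[-0.3,0,0],0,1],
    [[-0.3,0,0],0,1],
    [[-0.3,0,0],0,1],
    [[0,0,0],0,1],
    [[0,0,0],0,1],
    [[0,0,0],0,1]
  ]
}}

```text
clock: 16.18
tool_pos: [0.4625, 0.2389, 0.2235]
ee_rot: [-179.9, -0.1, -9.6]
wrist_force: [0.8, -0.1, -0.3]
width: 0.0002
finger_force: 0.0
```

Run:
```python
from h import *
s=get_image("scene");cv2.imwrite("pics/s9.png",s[:,:,::-1]);s0=cv2.imread("pics/scene0.png")[:,:,::-1]
t=get_image("top");t0=cv2.imread("pics/top0.png")[:,:,::-1]
m=lambda a,b,x:np.abs(a[x[1]:x[3],x[0]:x[2]].astype(int)-b[x[1]:x[3],x[0]:x[2]]).mean()
for k,x in dict(scale=(225,245,315,320),white=(312,205,365,268),jar=(412,172,440,206),apple=(372,144,396,168),lemon=(394,158,414,182),spice=(300,178,334,206),clay=(140,285,196,335),bottle=(210,300,250,360)).items(): print(k,round(m(s,s0,x),2))
for c,st,p in blobs(t,(105,120,30),(130,255,255),(180,130,300,250)): print(c,st)
for c,st,p in blobs(s,(105,120,30),(130,255,255),(330,140,440,260)): print(c,st)
```

```text
scale 2.26
white 2.98
jar 2.03
apple 4.61
lemon 2.07
spice 2.28
clay 1.82
bottle 1.85
[234.51545595 173.66151468] [ 213  150   42   44 1294]
[389.27358491 208.08867925] [ 369  189   43   39 1060]
```

Only noise-level changes elsewhere; the apple's slightly higher value most likely comes from the arm's changed shadow. The hood is staying open.

```bash
python3 -c "
from workcell import *
print(sign_off())"
```

```text
the job is handed in; nothing more can be done
None
```

The job is handed in: I pressed the green button fully down and released it, then pushed the blue hood past its balance point. It stayed lying open, with the white hood still shut and everything else where it stood in the last camera check.

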